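# Washed valve parts to the build rack, in reverse order

### The job

Four washed valve parts stand in the drip cups of the white wash rack in the order in which they came out of the valve. For reassembly, stand them in the pockets of the plywood build rack in the reverse order, one to a pocket: the part at the left end of the wash rack goes into the pocket at the right end of the build rack, the next one into the pocket beside that, and so on. Each part must stand on the pocket's floor, the same way up as it stands now, and none may be knocked over on the way.

Things in the scene. Friction and masses are not known exactly. Their poses are not given: they have to be found in the camera images.
- spool_mid (a point): Loose valve spool: steel rod with three 36 mm wide lands and two narrow grooves, the tallest, 96 mm tall; gripped round its middle land, 36 mm wide (18 mm above and below the middle). Between 0.3 and 0.6 kg. The point lies on its axis, half-way up (48 mm above its foot); z points up along its axis.
- plug_mid (a point): Loose hexagon plug: steel, 66 mm tall; round 36 mm foot (lowest 24 mm), thick head above it, seen as a hexagon but 42 mm round to the touch (24 to 58 mm above its foot), short 18 mm pin on top; gripped by the head. Between 0.3 and 0.6 kg. The point lies on its axis, half-way up (33 mm above its foot); z points up along its axis.
- sleeve_mid (a point): Loose plain steel sleeve (tube) with an open 28 mm bore, 46 mm outside, the shortest, 56 mm tall. Between 0.3 and 0.6 kg. The point lies on its axis, half-way up (28 mm above its foot); z points up along its axis.
- piston_mid (a point): Loose pump piston: smooth steel barrel 40 mm wide and 56 mm tall, with a 23 mm ball on a short neck on top, 80 mm tall overall; gripped by the barrel. Between 0.3 and 0.6 kg. The point lies on its axis, half-way up (40 mm above its foot); z points up along its axis.
- cup_spool: Fixed shallow round steel drip cup on the wash rack, in which the spool stands at the start: 68 mm outside, 62 mm inside, rim 10 mm high, inner floor 4 mm above the origin. Origin: centre of its underside, 8 mm above the bench; the four cups look alike and stand at 72 mm pitch in a row, in an order that differs from start to start.
- cup_plug: Fixed shallow round steel drip cup on the wash rack, in which the plug stands at the start: 68 mm outside, 62 mm inside, rim 10 mm high, inner floor 4 mm above the origin. Origin: centre of its underside, 8 mm above the bench; the four cups look alike and stand at 72 mm pitch in a row, in an order that differs from start to start.
- cup_sleeve: Fixed shallow round steel drip cup on the wash rack, in which the sleeve stands at the start: 68 mm outside, 62 mm inside, rim 10 mm high, inner floor 4 mm above the origin. Origin: centre of its underside, 8 mm above the bench; the four cups look alike and stand at 72 mm pitch in a row, in an order that differs from start to start.
- cup_piston: Fixed shallow round steel drip cup on the wash rack, in which the piston stands at the start: 68 mm outside, 62 mm inside, rim 10 mm high, inner floor 4 mm above the origin. Origin: centre of its underside, 8 mm above the bench; the four cups look alike and stand at 72 mm pitch in a row, in an order that differs from start to start.
- wash_rack: Fixed white plastic plate, 100 x 300 mm, 8 mm thick, with two low end lips, carrying the row of four cups along its y axis (at y = -108, -36, 36 and 108 mm). Origin: centre of its underside on the bench; x across the row, y along the row, z up. It may be the nearer or the farther of the two racks.
- build_rack: Fixed plywood tray, 76 x 286 mm, with four square pockets in a row along its y axis, empty at the start. Pocket centres at x = 0, y = -105, -35, 35 and 105 mm from the origin; each pocket is 64 x 64 mm inside, floor 5 mm and rims 12 mm above the bench, 6 mm walls. Origin: centre of its underside on the bench; x across the row, y along the row, z up. Its y axis and that of the wash rack point the same way within 0.3 rad.

How it is judged:
By the outcome, as a careful person would: the job done as asked, in the order asked, and still so for the second after the job is handed in, with the robot touching nothing.
It also fails if it takes over 115 s, if anything falls off the work surface, if the arm or the gripper's body presses on something with over 40 N, if the wrist force passes 120 N, or if a joint passes its speed limit or range.

### The arm

A 7-joint arm with a two-finger parallel gripper is mounted at the origin on the work surface. World frame = base frame: x ahead of the robot, y to its left, z up, the work surface at z = 0. Lengths are in m, angles in rad, forces in N, time in s.
With the tool pointing down it reaches from about 0.35 to 0.9 m from the base axis. Payload 19.9 kg.
Tool frame: the origin (TCP) lies at the very end of the fingers, on their centre line; the grasp point (between the pads) lies 19 mm behind it; z points along the fingers, y is the line along which they close (so a half turn about z gives the same grasp; the last joint's range is limited). The gripper opens to 94 mm and grips with 3 to 60 N. Pads are 16 mm wide; open, the fingers measure 119 mm over their backs; the gripper's body (75 mm by 177 mm) begins 78 mm behind the grasp point.
Start: joints at [1.117, 0.417, -0.01, 1.614, 0.005, 1.111, -0.053], TCP at [0.25, -0.573, 0.205] pointing down, gripper open.
Joint ranges: [-2.81, 2.81], [-0.39, 2.02], [-1.27, 1.25], [0.06, 2.57], [-1.19, 4.33], [0.19, 2], [-2.82, 2.82]. Speed limits (rad/s): [1.89, 1.89, 2.39, 2.39, 3.01, 3.01, 3.01].

### API

Orientations are given as a rotation vector (axis times angle).
In Python, from cell import env gives the robot as it stands. Calls block until the motion is done:
- env.movep(position, orientation): joint-space move of the TCP to a pose.
- env.move_straight(position, attitude=None, vel=0.15): straight line of the TCP; attitude=None keeps the orientation; vel is the mean speed in m/s.
- env.movej(angles): joint-space move.
- env.grip(opening): finger opening in m; the grip force is fixed at half the most; returns when the fingers have stopped.
- env.sleep(seconds).
- env.inverse_kinematics(position, orientation): joint angles nearest the present ones, or None.
- env.get_state(): the state.
- env.grab_frame(name): name is "side" or "top" or "wrist"; returns the picture (480x640x3 uint8, red, green, blue); there is no depth.
- env.camera_model(name): a dict with "K" (3x3 intrinsics, pixels), "R" (3x3) and "t" (3): a world point X has camera coordinates R X + t. Camera axes: x right, y down, z forward; pixel columns grow to the right and rows downward; lengths in m; the calibration is good to about 2 mm. A picture is of the moment at which its call begins: read the wrist's pose just before it. camera_model takes no time and is no camera call; for the wrist camera it gives the pose at the moment of the call.
A pose or a line that the arm cannot do raises env.Unreachable and nothing moves.
- env.hand_in(): hands the job in; it is judged then, once.
Trained networks look in the newest picture that a camera, given by its name, has taken for a name from the list of things; names that differ only in an ending like _2 or _b are one class to them, and where a whole thing is asked for, a point or a joint stands for the part that bears it (a point fixed in the world has none). Each returns a list of dicts, best first, with "confidence" (0 to 1); they miss things now and then, are a little off and sometimes report something else, mostly with a low value. They report only what shows in the picture. A call takes as long as a camera call.
- env.find_in(camera, query): "xy" ([column, row] in pixels, amid what is visible of it).
The state is a dict: "time": time; "q": joint angles; "qd": joint speeds; "effort": joint torques, N m; "ee_pos": TCP position; "ee_rot": TCP orientation; "force": force on the tool from outside, world axes, zero at the start; "moment": the same for the moment, N m; "finger_gap": finger opening in m; "grasp_force": force on a finger pad.
Only numpy, scipy, OpenCV 4.12 (cv2) and the standard library are available. Lean on these libraries where they do the work, as an engineer would, in place of code of your own. Each camera call takes 0.05 s, during which the arm holds its last target. There are 200 camera calls.

## Working session

There is one attempt and no reset: what is moved stays moved. The work goes in short steps, each a Python script; the robot and the scene stay as the last script left them, time stands still between calls to the robot, and variables do not carry over. Pictures are saved under pics/ and viewed, at most 14 in all, crops included, and the job is handed in when it is done.

```bash
mkdir -p pics; ls; python3 - <<'E'
from cell import env
import cv2
for n in ("top","side"):
    im=env.grab_frame(n); cv2.imwrite(f"pics/{n}0.png",im[:,:,::-1])
    m=env.camera_model(n); print(n,m["K"].tolist(),m["R"].round(4).tolist(),m["t"].round(4).tolist())
    for q in "spool_mid plug_mid sleeve_mid piston_mid cup_spool wash_rack build_rack".split():
        print(q,[(d["xy"],round(d["confidence"],2)) for d in env.find_in(n,q)][:5])
print(env.get_state()["ee_rot"],env.get_state()["time"])
E
```

```text
pics
top [[460.1334075475125, 0.0, 318.0812550683474], [0.0, 460.1334075475125, 241.54385969556367], [0.0, 0.0, 1.0]] [[-0.0006, -1.0, 0.0048], [-0.9915, 0.0, -0.1298], [0.1298, -0.0048, -0.9915]] [-0.0158, 0.5494, 0.6638]
spool_mid [([322.5, 171.7], 0.57)]
plug_mid [([363.3, 171.1], 0.82)]
sleeve_mid [([216.9, 178.7], 0.75)]
piston_mid [([272.2, 179.2], 0.77)]
cup_spool [([310.4, 190.4], 0.85)]
wash_rack [([294.5, 200.1], 0.95)]
build_rack [([312.7, 290.3], 0.84)]
side [[605.6771370625487, 0.0, 328.02612828593726], [0.0, 605.6771370625487, 238.6348108947139], [0.0, 0.0, 1.0]] [[0.9829, -0.1833, -0.0159], [-0.128, -0.6193, -0.7746], [0.1322, 0.7634, -0.6322]] [-0.5553, 0.119, 0.8202]
spool_mid [([384.7, 237.7], 0.62)]
plug_mid [([403.5, 280.1], 0.68), ([390.4, 304.6], 0.53), ([375.5, 284.7], 0.2)]
sleeve_mid [([354.8, 188.4], 0.64)]
piston_mid [([366.4, 214.4], 0.61)]
cup_spool [([373.4, 267.2], 0.69)]
wash_rack [([374.3, 283.8], 0.58)]
build_rack [([269.9, 289.6], 0.79)]
[-3.07516965e+00 -6.42252840e-01  6.85159497e-05] 0.8
```

View pics/top0.png

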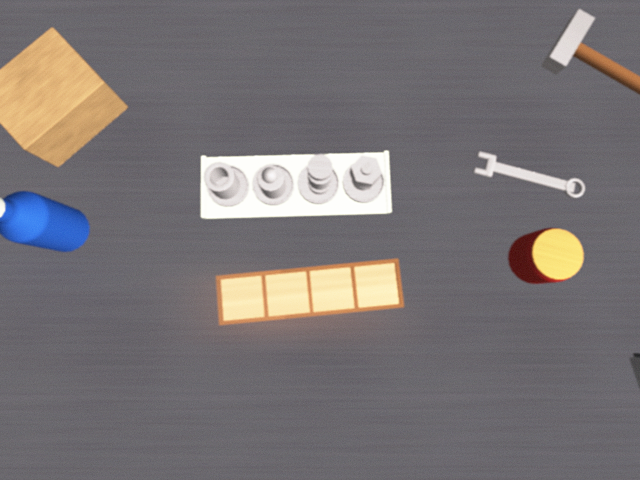

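View pics/side0.png

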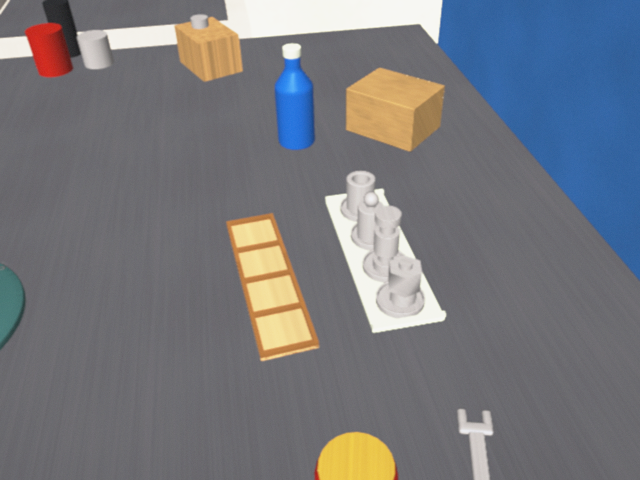

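The parts, left to right in the top view, are sleeve (217,178), piston (272,179), spool (320,172) and plug (365,172). The empty pockets are at columns ~242, 287, 332 and 377. Next I'll locate the racks and parts.

```bash
cat > h.py <<'E'
import numpy as np, cv2
from scipy.spatial.transform import Rotation as Ro
from scipy.optimize import least_squares
from cell import env
def proj(m,X):
    c=np.atleast_2d(X)@m["R"].T+m["t"]; p=c@m["K"].T; return p[:,:2]/p[:,2:]
def back(m,uv,z):
    uv=np.atleast_2d(uv); d=np.c_[uv,np.ones(len(uv))]@np.linalg.inv(m["K"]).T@m["R"]
    o=-m["R"].T@m["t"]; return o+d*((z-o[2])/d[:,2])[:,None]
def rot(yaw): # tool down, tool y (closing) along direction yaw
    z=np.array([0,0,-1.]); y=np.array([np.cos(yaw),np.sin(yaw),0]); return Ro.from_matrix(np.c_[np.cross(y,z),y,z]).as_rotvec()
E
cat > a.py <<'E'
from h import *
m=env.camera_model("top"); im=cv2.imread("pics/top0.png"); hsv=cv2.cvtColor(im,cv2.COLOR_BGR2HSV)
H,S,V=[hsv[:,:,i].astype(int) for i in range(3)]
roi=np.zeros(H.shape,bool)
def rect(mask,z,big):
    mask=mask.astype(np.uint8); n,l,s,_=cv2.connectedComponentsWithStats(mask); k=1+s[1:,4].argmax()
    c=cv2.findContours((l==k).astype(np.uint8),0,1)[0][0].reshape(-1,2).astype(float)
    w=back(m,c,z)[:,:2].astype(np.float32)
    (cx,cy),(a,b),_=r=cv2.minAreaRect(w*1000); bx=cv2.boxPoints(r); e=[bx[1]-bx[0],bx[2]-bx[1]]; e=max(e,key=np.linalg.norm)
    if e[1]<0:e=-e
    print("centre",cx,cy,"size",a,b,"yaw of x",np.arctan2(e[1],e[0])-np.pi/2); return np.array([cx,cy])/1000,np.arctan2(e[1],e[0])-np.pi/2
roi[230:350,190:430]=1
B,by=rect(roi&(S>80)&(V>100),.012,0)
roi[:]=0; roi[130:235,180:410]=1
W,wy=rect(roi&(V>150),.008,0)
def loc(C,yaw,ys): return np.array([C+Ro.from_euler("z",yaw).as_matrix()[:2,1]*y for y in ys])
cups=loc(W,wy,[.108,.036,-.036,-.108]); pk=loc(B,by,[.105,.035,-.035,-.105])
print("cups",cups.round(4).tolist()); print("pockets",pk.round(4).tolist())
s=env.camera_model("side")
obs={"sleeve":([216.9,178.7],[354.8,188.4]),"piston":([272.2,179.2],[366.4,214.4]),"spool":([322.5,171.7],[384.7,237.7]),"plug":([363.3,171.1],[403.5,280.1])}
for n,(a,b) in obs.items():
    f=lambda X:np.r_[proj(m,X)[0]-a,proj(s,X)[0]-b]; r=least_squares(f,[.5,0,.04]); print(n,r.x.round(4),r.fun.round(1))
for c in (im,):
    for X in cups: cv2.circle(c,proj(m,np.r_[X,.018])[0].round().astype(int),2,(0,0,255),-1)
    for X in pk: cv2.circle(c,proj(m,np.r_[X,.005])[0].round().astype(int),2,(0,0,255),-1)
    sd=cv2.imread("pics/side0.png")
    for X in cups: cv2.circle(sd,proj(s,np.r_[X,.018])[0].round().astype(int),2,(0,0,255),-1)
    for X in pk: cv2.circle(sd,proj(s,np.r_[X,.005])[0].round().astype(int),2,(0,0,255),-1)
    cv2.imwrite("pics/ov.png",np.hstack([cv2.resize(c[130:340,190:420],None,fx=1.7,fy=1.7),cv2.resize(sd[160:370,220:450],None,fx=1.7,fy=1.7)]))
E
python3 a.py
```

```text
centre 474.9344787597656 -2.3058013916015625 size 77.66468811035156 287.47564697265625 yaw of x 0.09450686
centre 646.2930297851562 20.28564453125 size 105.11451721191406 306.51593017578125 yaw of x 0.02922225
cups [[0.6431, 0.1282], [0.6452, 0.0563], [0.6473, -0.0157], [0.6494, -0.0877]]
pockets [[0.465, 0.1022], [0.4716, 0.0325], [0.4782, -0.0371], [0.4848, -0.1068]]
sleeve [0.6407 0.1388 0.0438] [-0.2  2.9  3.  -0.9]
piston [0.6381 0.0534 0.0539] [-0.1  2.4  2.3 -0.7]
spool [ 0.6457 -0.0222  0.0676] [-0.2  2.5  2.3 -0.7]
plug [ 0.6551 -0.0853  0.0424] [-0.1  1.7  1.5 -0.5]
```

View pics/ov.png

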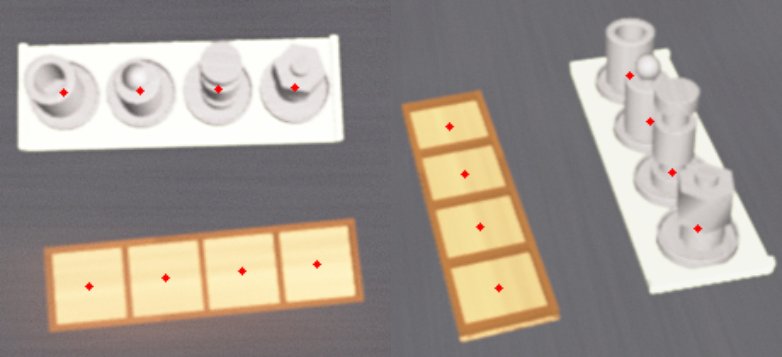

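The rack fits agree with both views: dots sit on pocket centres and cup centres. The parts are a little off-centre in their cups, so I'll look with the wrist camera from above.

```bash
cat > b.py <<'E'
from h import *
q=env.get_state()["q"]
for y in (.03,.03+np.pi,.03-np.pi): print(y,env.inverse_kinematics([.645,.02,.3],rot(y)))
env.movep([.56,.02,.30],rot(.03 if env.inverse_kinematics([.645,.02,.3],rot(.03)) is not None and abs(env.inverse_kinematics([.645,.02,.3],rot(.03))[6])<2.5 else .03+np.pi))
env.grip(.094)
m=env.camera_model("wrist"); im=env.grab_frame("wrist"); cv2.imwrite("pics/w0.png",im[:,:,::-1])
print("cam",(-m["R"].T@m["t"]).round(3),m["R"].round(2).tolist(),m["K"][0,0])
for k,zt in dict(sleeve=.040,piston=.052,spool=.060,plug=.045).items():
    for d in env.find_in("wrist",k+"_mid")[:2]: print(k,d,back(m,d["xy"],zt).round(4))
print(env.get_state()["q"],env.get_state()["time"])
E
python3 b.py
```

```text
0.03 [ 0.38999498  0.46418749 -0.67662996  1.42144002  0.29094914  1.35705163
 -0.26622439]
3.171592653589793 [-0.77023007  0.58988929  1.08309489  1.46417005 -0.52214317  1.39920909
 -2.7812065 ]
-3.1115926535897933 [-0.77023007  0.58988929  1.08309489  1.46417005 -0.52214317  1.39920909
 -2.7812065 ]
cam [0.559 0.088 0.479] [[1.0, 0.03, 0.0], [0.03, -0.97, 0.24], [0.01, -0.24, -0.97]] 384.8596423018224
sleeve {'xy': [406.8, 98.6], 'confidence': 0.79} [[0.6519 0.132  0.04  ]]
piston {'xy': [390.1, 169.7], 'confidence': 0.72} [[0.6371 0.0562 0.052 ]]
piston {'xy': [359.1, 170.6], 'confidence': 0.47} [[0.603  0.0542 0.052 ]]
spool {'xy': [391.4, 240.0], 'confidence': 0.76} [[ 0.6426 -0.0216  0.06  ]]
plug {'xy': [393.7, 291.3], 'confidence': 0.9} [[ 0.653  -0.0895  0.045 ]]
plug {'xy': [403.8, 99.0], 'confidence': 0.43} [[0.6477 0.131  0.045 ]]
[ 0.45509911  0.28533155 -0.67071785  1.63917158  0.18355291  1.28121614
 -0.21865439] 3.6667
```

View pics/w0.png

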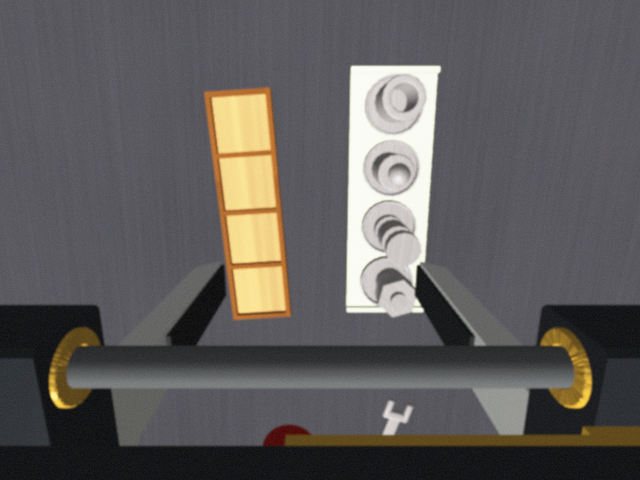

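Wrist view: sleeve (400,98), piston (398,172), spool top (403,248), plug top (398,297). I'll take close wrist shots over each part and tile them to measure the top circles.

```bash
cat > c.py <<'E'
from h import *
import pickle
g=dict(sleeve=[.645,.135],piston=[.639,.055],spool=[.644,-.020],plug=[.653,-.088])
ms={}; tiles=[]
for k,(x,y) in g.items():
    env.movep([x,y-.09,.24],rot(.03)); env.sleep(.3)
    m=env.camera_model("wrist"); im=env.grab_frame("wrist")[:,:,::-1].copy(); ms[k]=(m,im)
    p=proj(m,[x,y,.06])[0].round().astype(int); print(k,p,env.find_in("wrist",k+"_mid")[:1])
    x0,y0=p-[65,65]; x0=max(x0,0);y0=max(y0,0)
    t=cv2.resize(im[y0:y0+130,x0:x0+130],(390,390)); t=cv2.copyMakeBorder(t,0,390-t.shape[0],0,390-t.shape[1],0); print("crop",x0,y0)
    tiles.append(cv2.resize(t,(300,300)))
cv2.imwrite("pics/w1.png",np.vstack([np.hstack(tiles[:2]),np.hstack(tiles[2:])]))
pickle.dump(ms,open("ms.pkl","wb")); print(env.get_state()["time"])
E
python3 c.py
```

```text
sleeve [322 113] [{'xy': [323.2, 108.9], 'confidence': 0.7}]
crop 257 48
piston [322 114] [{'xy': [324.9, 111.2], 'confidence': 0.69}]
crop 257 49
spool [322 114] [{'xy': [321.6, 109.8], 'confidence': 0.66}]
crop 257 49
plug [322 114] [{'xy': [320.4, 112.7], 'confidence': 0.95}]
crop 257 49
6.9667
```

View pics/w1.png

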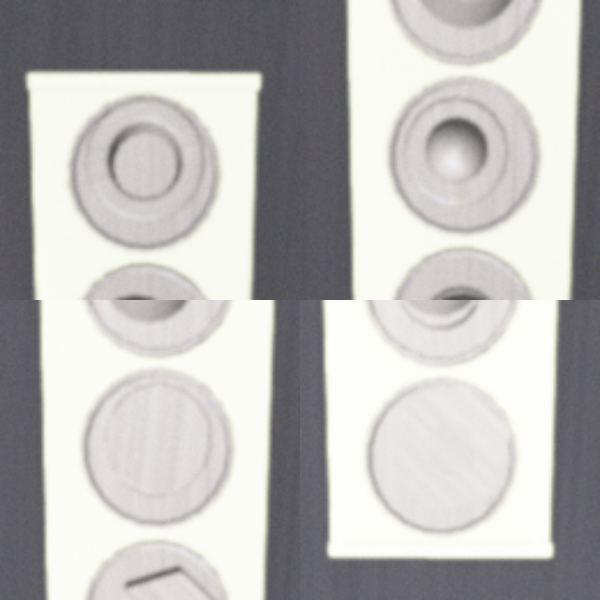

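Tile centres: sleeve bore (145,161), piston ball (157,149), spool top disc (158,138). The plug doesn't stand out, so I'll raise the contrast.

```bash
cat > d.py <<'E'
from h import *
import pickle
ms=pickle.load(open("ms.pkl","rb")); s=130/300
for k,t,o,z in (("sleeve",(144.5,160.5),(257,48),.068),("piston",(157.3,149.3),(257,49),.0805),("spool",(158,138.5),(257,49),.108)):
    print(k,back(ms[k][0],np.array(o)+np.array(t)*s,z).round(4))
print("plug net",back(ms["plug"][0],[320.4,112.7],.05).round(4))
o=[]
for k in ("plug","spool"):
    t=ms[k][1][45:195,250:400].copy() if k=="plug" else ms[k][1][120:270,250:400].copy()
    t=cv2.resize(t,(390,390),interpolation=cv2.INTER_CUBIC); g=t[:,:,1].astype(float); o.append(np.clip((g-170)*255/70,0,255).astype(np.uint8))
cv2.imwrite("pics/w2.png",np.hstack(o))
E
python3 d.py
```

```text
sleeve [[0.6433 0.1303 0.068 ]]
piston [[0.6416 0.0545 0.0805]]
spool [[ 0.6465 -0.0187  0.108 ]]
plug net [[ 0.6517 -0.0861  0.05  ]]
```

View pics/w2.png

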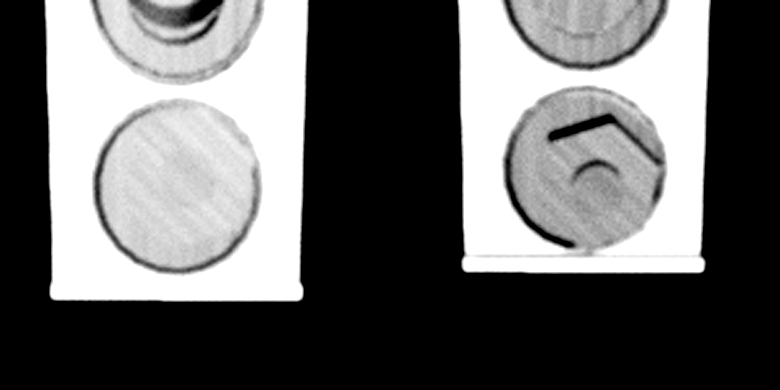

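```bash
python3 - <<'E'
from h import *
import pickle
ms=pickle.load(open("ms.pkl","rb"))
print(back(ms["spool"][0],[329.6,191.5],.078), back(ms["plug"][0],[250+183*.3846,45+175*.3846],.078))
t=env.camera_model("top"); print(back(t,[368,162.5],.078))
yaws={"w":.0292,"b":.0945}
q0=env.get_state()["q"]
for p in ([.643,.13,.026],[.643,.13,.2],[.4848,-.1068,.02],[.465,.102,.028],[.6517,-.087,.03]):
    print(np.round(env.inverse_kinematics(p,rot(.06)),2))
E
```

```text
[[ 0.65288138 -0.08662816  0.078     ]] [[ 0.6516776  -0.08745546  0.078     ]]
[[ 0.66040889 -0.08881043  0.078     ]]
[ 0.14  0.74 -0.56  1.64  0.47  0.9  -0.54]
[ 0.21  0.56 -0.66  1.52  0.36  1.19 -0.45]
[ 0.62  0.53 -0.56  2.05  0.44  0.68 -0.17]
[ 0.26  0.5  -0.64  2.09  0.47  0.69 -0.64]
[ 0.46  0.73 -0.53  1.63  0.45  0.9  -0.19]
```

```bash
cat > p.py <<'E'
from h import *
import sys
T=dict(sleeve=([.6433,.1303],.026,[.4848,-.1068]),piston=([.6416,.0545],.027,[.4782,-.0371]),
 spool=([.6465,-.0187],.041,[.4716,.0325]),plug=([.6525,-.087],.034,[.465,.1022]))
wy,by=.0292,.0945
for k in sys.argv[1:]:
    a,z,b=T[k]
    env.movep([*a,.22],rot(wy)); env.move_straight([*a,z],vel=.12)
    f0=env.get_state()["force"]; env.grip(.02); env.sleep(.2); s=env.get_state()
    print(k,"gap",s["finger_gap"],"F",s["grasp_force"],"dforce",(s["force"]-f0).round(1))
    if s["finger_gap"]<.03: raise SystemExit("missed")
    env.move_straight([*a,.22],vel=.12); env.movep([*b,.22],rot(by)); s=env.get_state(); print(" carried gap",s["finger_gap"])
    zt=z-.007; env.move_straight([*b,zt+.004],vel=.12); env.sleep(.2); f0=env.get_state()["force"][2]
    for d in (.003,.002,.001,0,-.001,-.002,-.003):
        env.move_straight([*b,zt+d],vel=.02); f=env.get_state()["force"][2]-f0
        if f>3: break
    print(" down at",d,"f",round(f,1))
    env.grip(.094); env.move_straight([*b,.22],vel=.15); print(" t",env.get_state()["time"])
E
python3 p.py sleeve
```

```text
sleeve gap 0.04638001753094101 F 30.000124722719193 dforce [-1.2  0.7 -1. ]
 carried gap 0.04618282264576037
 down at -0.001 f 22.1
 t 19.4
```

```bash
python3 p.py piston spool && python3 - <<'E'
from h import *
cv2.imwrite("pics/s2.png",cv2.resize(env.grab_frame("side")[140:380,200:470,::-1],None,fx=2,fy=2))
E
```

```text
piston gap 0.03951583917566149 F 30.00064730644226 dforce [-4.7 -0.8  3.1]
 carried gap 0.03982119693243289
 down at -0.001 f 22.9
 t 31.35
spool gap 0.034951656205859216 F 30.000338852405548 dforce [-1.6 -0.4  1.1]
 carried gap 0.035412625791932544
 down at -0.001 f 22.5
 t 42.7583
```

View pics/s2.png

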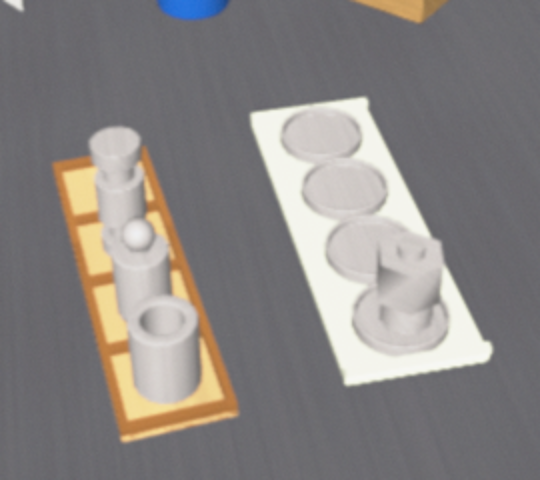

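The sleeve (165,350), piston (140,270) and spool (118,190) stand upright in their pockets. The plug is still in its cup.

```bash
python3 p.py plug && python3 - <<'E'
from h import *
env.movep([.25,-.45,.3],rot(.0))
a=env.grab_frame("side")[140:380,200:470,::-1]; b=env.grab_frame("top")[220:340,200:420,::-1]
cv2.imwrite("pics/s3.png",np.hstack([cv2.resize(a,(400,356)),cv2.resize(b,(390,356))]))
print(env.get_state()["time"])
E
```

```text
plug gap 0.041474114761345535 F 30.00009298324585 dforce [-0.9  1.   0.9]
 carried gap 0.04180953311370782
 down at -0.001 f 22.5
 t 54.7333
56.975
```

View pics/s3.png

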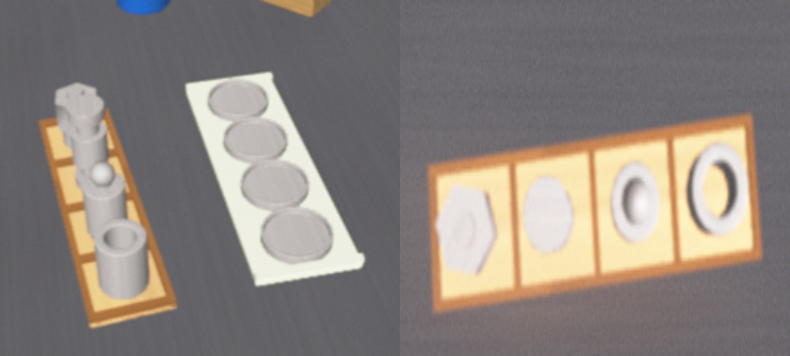

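All four parts stand upright in reverse order: plug (465,230), spool (548,214), piston (635,202), sleeve (717,188). The wash rack is empty and the robot is clear.

```bash
python3 -c "
from cell import env
print(env.hand_in())"
```

```text
the job is handed in; nothing more can be done
None
```

The job is handed in: plug, spool, piston and sleeve stand upright in the build rack, left to right, the reverse of their wash rack order, after about 57 s of robot time.

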